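# Tip up the orange nozzle tin in its pocket

## Robot

A 6-joint arm with a two-finger parallel gripper is mounted at the origin on the work surface. World frame = base frame: x ahead of the robot, y to its left, z up, the work surface at z = 0. Lengths are in mm, angles in degrees, forces in N, time in s.
With the tool pointing down it reaches from about 300 to 850 mm from the base axis. Payload 4.2 kg.
Tool frame: the origin (TCP) lies at the very end of the fingers, on their centre line; the grasp point (between the pads) lies 19 mm behind it (tcp_to_grasp is the distance from the TCP to the grasp point, in mm); z points along the fingers, y is the direction in which the jaws open and shut (so a half turn about z gives the same grasp; the last joint's range is limited). The gripper opens to 91 mm and grips with 3 to 60 N. Pads are 32 mm wide; open, the fingers measure 118 mm over their backs; the gripper's body (76 mm by 178 mm) begins 60 mm behind the grasp point.
Start: joints at [-65.604, 18.312, 89.639, -0, 72.044, -1.146], TCP at [247.934, -518.818, 213.976] pointing down, gripper open.
Joint ranges: [-177.97, 177.97], [-48.28, 115.42], [12.27, 149.76], [-77.06, 257.06], [2.81, 150.46], [-146.56, 146.56]. Speed limits (degrees/s): [147.25, 147.25, 180, 180, 180, 180].

## Interface

Orientations are given as [roll, pitch, yaw] about the fixed x, y, z axes, in that order (R = Rz(yaw) Ry(pitch) Rx(roll)).
In Python, from cell import * gives the robot as it stands. The module is installed in compiled form; this text tells all that it offers. Calls block until the motion is done:
- move_to(position, orientation): joint-space move of the TCP to a pose.
- move_l(position, rotation=None, v=150): straight line of the TCP; rotation=None keeps the orientation; v is the mean speed in mm/s.
- movej(angles): joint-space move.
- gripper_to(opening, f_grip=None): finger opening in mm; f_grip is the grip in N (None keeps the last); returns when the fingers have stopped.
- hold(seconds).
- inverse_kinematics(position, orientation): joint angles nearest the present ones, or None.
- observe(): the state.
- read_camera(name): name is "scene" or "side" or "wrist"; returns a dict with "color" (400x640x3 uint8, blue, green, red), "fx", "fy", "cx", "cy" (pixels), "R" (3x3) and "t" (3): a world point X has camera coordinates R X + t. Camera axes: x right, y down, z forward; pixel columns grow to the right and rows downward; lengths in mm; the calibration is good to about 2 mm. A picture is of the moment at which its call begins. There is no depth.
A pose or a line that the arm cannot do raises IKError and nothing moves.
- sign_off(): hands the job in, once; it reports no verdict.
The state is a dict: "time": time; "q": joint angles; "dq": joint speeds; "joint_efforts": joint torques, N m; "tcp_pos": TCP position; "eef_rot": TCP orientation; "ft_force": force on the tool from outside, world axes, zero at the start; "torque": the same for the moment, N m; "opening": finger opening in mm.
Only numpy, scipy, OpenCV 4.12 (cv2) and the standard library are available. Lean on these libraries where they do the work, as an engineer would, in place of code of your own. Each camera call takes 0.05 s, during which the arm holds its last target.

## Task

Three flat tins of piping nozzles lie in snug pockets of the storage block where fingers cannot get round them. Tip up the one with the orange lid by pressing down the end that carries the white bar, until the tin rocks over and stays with its other end standing up out of the block, and move clear. Leave the blue and green tins lying as they are.

Things in the scene. Friction and masses are not known exactly. Their poses are not given: they have to be found in the camera images.
- tin_orange: Loose 0.25 kg closed tin, 110 x 90 x 20 mm (x, y, z), orange lid; origin at the centre of its underside. White press bar across the lid at x -45: 70 mm long in y, 8 wide, top at z +24. Press the bar straight down (a few N): the tin turns about x -2; 10 mm lower it goes over by itself, 21 mm lower (26 deg) it bottoms and stays, +x end up. Freed sooner, it falls back.
- block: Fixed dark grey block, 142 x 330 mm, rim 51 mm high, origin under its middle, axes as the tins'. Pockets 94 mm wide at y -106, 0, +106; tins' sides and +x ends have 1.5 to 2 mm play. Tins rest on a shelf 34 mm above the bench; at x < -2 is a well 23 mm deeper. Lids lie 3 mm above the rim, bars 7 mm; the end wall by the bars (x -74 to -62) is only 37 mm high.
- tin_blue: The same tin with a blue lid, in another pocket, pointing the same way; same frame. Leave it lying level.
- tin_green: The same tin with a green lid, in the remaining pocket, pointing the same way; same frame. Leave it lying level.
There are look-alikes about, which are no part of the job. Of the things like the tin_green, leave any that is pink or purple; of the rest the smaller one is meant.

How it is judged:
By the outcome, as a careful person would: the job done as asked, in the order asked, and still so for the second after the job is handed in, with the robot touching nothing.
It also fails if it takes over 26 s, if anything falls off the work surface, if the arm or the gripper's body presses on something with over 40 N, if the wrist force passes 120 N, or if a joint passes its speed limit or range.

## Working session

There is one attempt and no reset: what is moved stays moved. The work goes in short steps, each a Python script; the robot and the scene stay as the last script left them, time stands still between calls to the robot, and variables do not carry over. Pictures are saved under pics/ and viewed, and the job is handed in when it is done.

```bash
mkdir -p pics
python3 - <<'E'
from cell import *
import cv2,pickle
d={}
for n in("scene","side","wrist"):
    c=read_camera(n);cv2.imwrite(f"pics/{n}0.png",c["color"]);d[n]=c
pickle.dump(d,open("cams0.pkl","wb"))
o=observe();print(o["time"],o["tcp_pos"],o["eef_rot"],o["ft_force"],o["opening"])
E
```

```text
0.15 [ 247.75839793 -518.45169256  213.29764818] [-1.79920203e+02  9.88203631e-04  2.55429542e+01] [-0.52138397  1.16860368  0.84568262] 91.26369181528523
```

View pics/scene0.png

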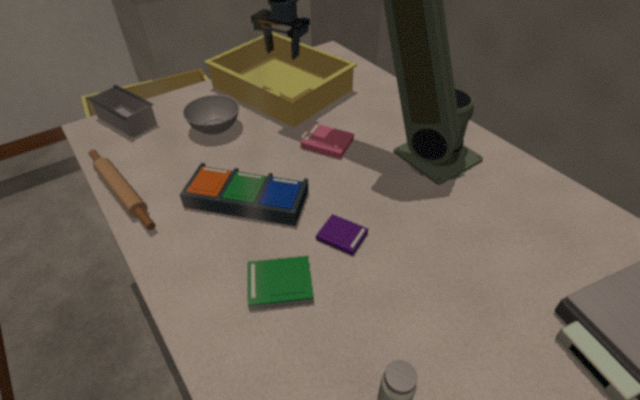

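View pics/side0.png

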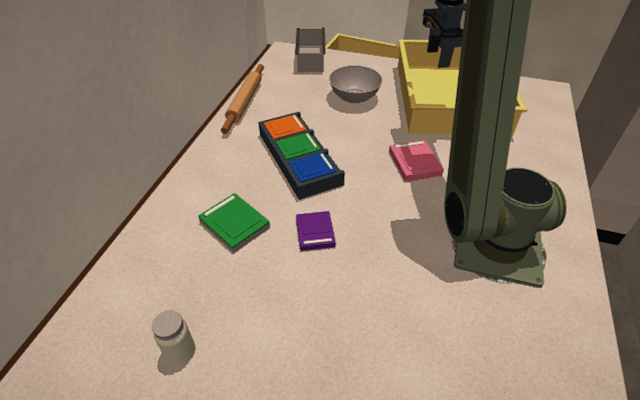

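Run:
```python
import cv2
a=cv2.imread("pics/scene0.png")[155:230,170:320];cv2.imwrite("pics/sc1.png",cv2.resize(a,None,fx=5,fy=5,interpolation=cv2.INTER_CUBIC))
a=cv2.imread("pics/side0.png")[105:205,245:355];cv2.imwrite("pics/si1.png",cv2.resize(a,None,fx=6,fy=6,interpolation=cv2.INTER_CUBIC))
```

```text
(no output)
```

View pics/sc1.png

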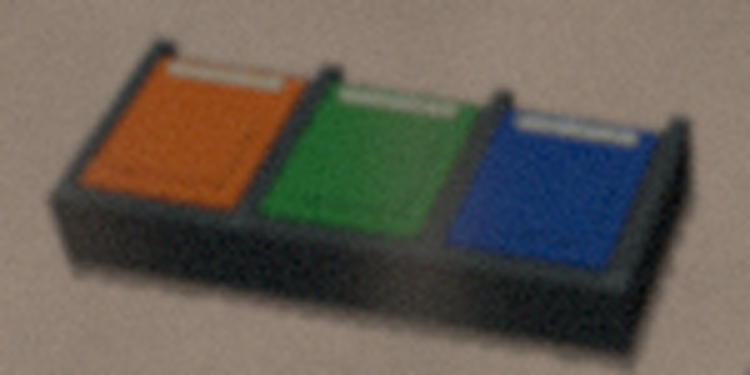

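View pics/si1.png

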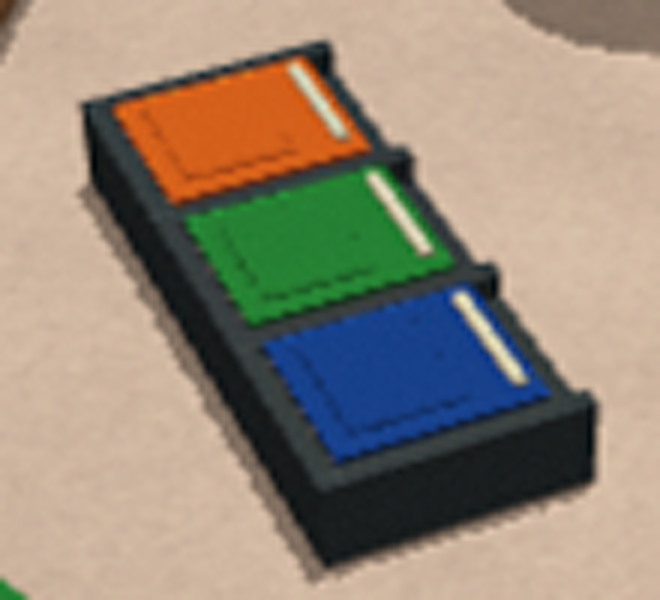

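```bash
cat > h.py <<'E'
import numpy as np,pickle
def proj(c,X):
    p=np.asarray(X)@np.array(c["R"]).T+np.array(c["t"]).ravel()
    return np.c_[c["fx"]*p[:,0]/p[:,2]+c["cx"],c["fy"]*p[:,1]/p[:,2]+c["cy"]]
def onz(c,u,z):
    R=np.array(c["R"]);t=np.array(c["t"]).ravel();o=-R.T@t
    d=R.T@np.array([(u[0]-c["cx"])/c["fx"],(u[1]-c["cy"])/c["fy"],1])
    return o+d*(z-o[2])/d[2]
E
python3 - <<'E'
from h import *
from scipy.optimize import least_squares
d=pickle.load(open("cams0.pkl","rb"))
f=lambda L,s,o:(np.array(L)+.5)/s-.5+np.array(o)
sc=f([(168,70),(284,83),(339,94),(457,109),(514,122),(638,137),(57,192),(620,285)],5,(170,155))
si=f([(293,65),(344,136),(372,175),(429,250),(460,294),(521,382),(85,105),(325,487)],6,(245,105))
for n,P in(("scene",sc),("side",si)):
    print(n);print(np.round([onz(d[n],p,58 if i<6 else 51) for i,p in enumerate(P)],1))
for s in(1,-1):
    M=np.array([(-45,s*(106*k+e),58) for k in(1,0,-1) for e in(35,-35)]+[(71,s*165,51),(71,-s*165,51)],float)
    def W(p,M=M):
        c,q=np.cos(p[2]),np.sin(p[2]);return M@np.array([[c,q,0],[-q,c,0],[0,0,1]])+[p[0],p[1],0]
    def r(p,idx=(0,1)): 
        return np.concatenate([(proj(d[("scene","side")[i]],W(p))-(sc,si)[i]).ravel() for i in idx])
    for idx in((0,),(1,),(0,1)):
        best=min((least_squares(r,[500,0,a],args=(idx,)) for a in(0,1.5,3,-1.5)),key=lambda R:R.cost)
        p=best.x;print(s,idx,p[:2],np.degrees(p[2]),best.cost,"bar",W(p,np.array([[-45,s*106,58.]])))
    if best.cost<50: print(np.round(r(p).reshape(-1,2),1))
E
```

```text
scene
[[ 661.4 -306.5   58. ]
 [ 611.9 -256.5   58. ]
 [ 590.7 -229.2   58. ]
 [ 542.3 -178.2   58. ]
 [ 521.7 -149.6   58. ]
 [ 471.8  -98.    58. ]
 [ 752.3 -253.9   51. ]
 [ 539.3  -12.5   51. ]]
side
[[ 656.6 -312.2   58. ]
 [ 610.3 -259.6   58. ]
 [ 586.1 -232.    58. ]
 [ 540.3 -182.    58. ]
 [ 515.8 -153.7   58. ]
 [ 470.  -100.    58. ]
 [ 754.2 -254.7   51. ]
 [ 538.   -12.4   51. ]]
1 (0,) [ 572.24992606 -202.28408972] 232.31668173796342 2425.3637254793666 bar [[ 683.64683916 -231.46846488   58.        ]]
1 (1,) [ 574.31847901 -205.7679563 ] 226.1967598699393 3870.682169813598 bar [[ 681.96919359 -246.66201028   58.        ]]
1 (0, 1) [ 572.94020287 -203.02061362] 229.11304829700052 6317.471268966101 bar [[ 682.53206374 -238.38477669   58.        ]]
-1 (0,) [ 597.94983973 -175.71700519] 41.57300573216333 9.920787616051241 bar [[ 634.62367848 -284.87757293   58.        ]]
-1 (1,) [ 595.98129686 -178.11589867] 41.63434258699226 2.8559150785898115 bar [[ 632.77197425 -287.23714343   58.        ]]
-1 (0, 1) [ 596.76002568 -177.15194345] 41.6360476193211 14.20478374892442 bar [[ 633.55395033 -286.27209332   58.        ]]
[[ 0.6 -1.7]
 [-0.  -0.9]
 [ 0.7 -1.3]
 [ 0.3 -0.8]
 [ 1.  -1.6]
 [-0.  -1. ]
 [-2.4  1.2]
 [ 0.9  1.4]
 [-0.  -0. ]
 [ 0.1 -0.1]
 [ 0.  -0.2]
 [ 0.   0.2]
 [-0.  -0.1]
 [ 0.3 -0.3]
 [-1.7 -0. ]
 [-1.4  1.2]]
```

Run:
```python
from cell import *
from h import *
import cv2
a=np.radians(41.6);u=np.array([np.cos(a),np.sin(a)])
b=np.array([633.3,-286.7])-7*u
print(b,inverse_kinematics([*b,160],[180,0,41.6]))
move_to([*b,160],[180,0,41.6])
gripper_to(0)
c=read_camera("wrist");pickle.dump(c,open("w1.pkl","wb"));cv2.imwrite("pics/w1.png",c["color"])
o=observe();print(o["time"],o["tcp_pos"],o["eef_rot"],o["ft_force"],o["opening"])
M=[(633.3+s*35*-u[1],-286.7+s*35*u[0],58) for s in(-1,0,1)]
print(proj(c,M))
```

```text
[ 628.06541337 -291.34748349] [-2.58374111e+01  3.08439640e+01  7.71429343e+01 -2.54444375e-14
  7.20131017e+01  2.25625889e+01]
3.2083 [ 628.06345009 -291.33087635  160.0119916 ] [-1.79998536e+02  3.04236901e-04  4.16003266e+01] [ 0.3317573  -0.30411733  0.28027929] 0.675527002463477
[[366.4487479  190.00386646]
 [324.44863871 190.00125318]
 [282.45386108 189.99864024]]
```

View pics/w1.png

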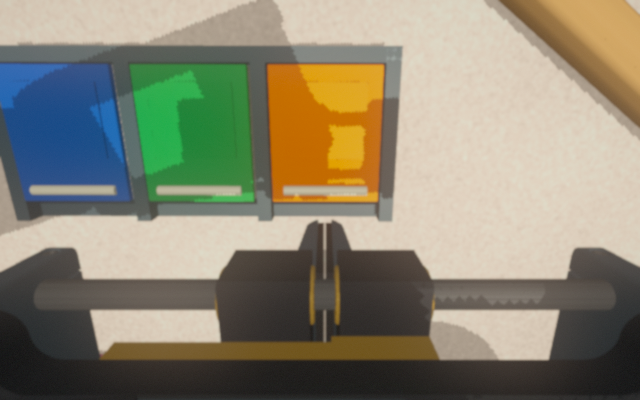

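Run:
```python
from h import *
import cv2
c=pickle.load(open("w1.pkl","rb"))
a=np.radians(41.6);u=np.array([np.cos(a),np.sin(a)]);b=np.array([628.06,-291.33])
for dx in(0,5,10,16):
  for z in (160,179): print(dx,z,proj(c,[[*(b+dx*u),z]]))
A=c["color"][200:350,200:450];cv2.imwrite("pics/w1c.png",cv2.resize(np.clip(A*2.,0,255).astype('uint8'),None,fx=3,fy=3,interpolation=cv2.INTER_CUBIC))
```

```text
0 160 [[324.40572692 248.98156331]]
0 179 [[324.39859806 265.0824075 ]]
5 160 [[324.40596221 240.52954962]]
5 179 [[324.39879971 255.83121163]]
10 160 [[324.40620107 231.94923508]]
10 179 [[324.39900477 246.42393609]]
16 160 [[324.40649253 221.47934941]]
16 179 [[324.39925545 234.92356193]]
```

View pics/w1c.png

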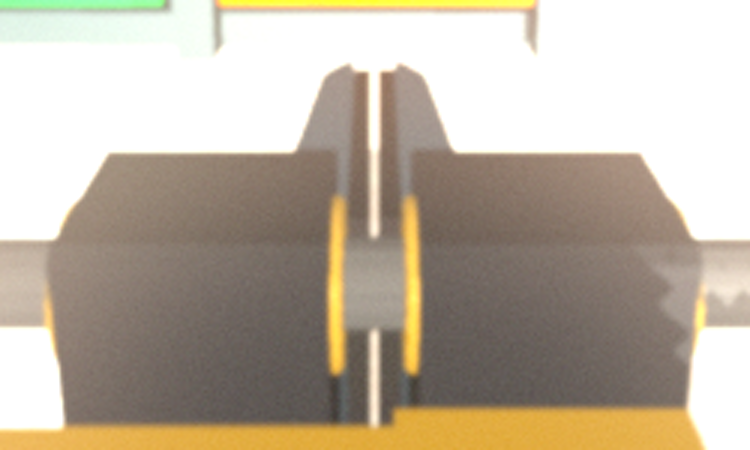

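Run:
```python
from cell import *
from h import *
import cv2
p=observe()["tcp_pos"][:2]
move_l([*p,64],v=120)
for z in(57,53,49,46,43.5,42):
    move_l([*p,z],v=30)
    o=observe();print(z,o["time"],o["tcp_pos"],o["ft_force"])
hold(0.5);o=observe();print(o["time"],o["tcp_pos"],o["ft_force"])
c=read_camera("wrist");cv2.imwrite("pics/w2.png",c["color"])
cv2.imwrite("pics/si2.png",read_camera("side")["color"])
```

```text
57 4.5417 [ 627.93877768 -291.27002852   56.88786965] [0.2963735  0.19709072 0.86180028]
53 4.825 [ 627.86509143 -291.25298456   52.67688813] [ 0.66468232  0.2999859  -0.60300286]
49 5.1083 [ 627.84505936 -291.24020468   48.64417159] [-0.24330724 -0.72009525  0.73396358]
46 5.3583 [ 627.88028077 -291.24584495   45.72861992] [0.26526536 0.19408749 0.13506615]
43.5 5.6083 [ 627.93460156 -291.24183222   43.27344887] [0.28519091 0.3365262  0.14697317]
42 5.8583 [ 628.00090095 -291.31352527   41.8936581 ] [ 0.14095607  1.49738576 -0.15963971]
6.3583 [ 628.06279436 -291.34389286   42.04581964] [ 0.12258628 -0.49760447  0.89106005]
```

View pics/w2.png

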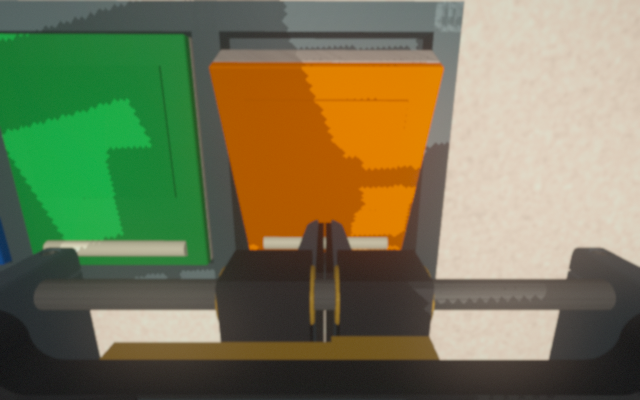

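The orange tin's far end (row ~55) is standing out of its pocket, and the green tin is still level. I'll move straight up and check that it stays.

Run:
```python
from cell import *
import cv2
p=observe()["tcp_pos"][:2]
move_l([*p,60],v=40)
move_l([*p,200],v=150)
hold(0.5)
c=read_camera("wrist")["color"];s=read_camera("side")["color"][85:205,235:365]
cv2.imwrite("pics/w3.png",c);cv2.imwrite("pics/si3.png",cv2.resize(s,None,fx=4.5,fy=4.5,interpolation=cv2.INTER_CUBIC))
o=observe();print(o["time"],o["tcp_pos"],o["ft_force"])
```

```text
8.7417 [ 628.0623468  -291.36696534  200.01798111] [0.33413139 0.34307449 0.20551095]
```

View pics/w3.png

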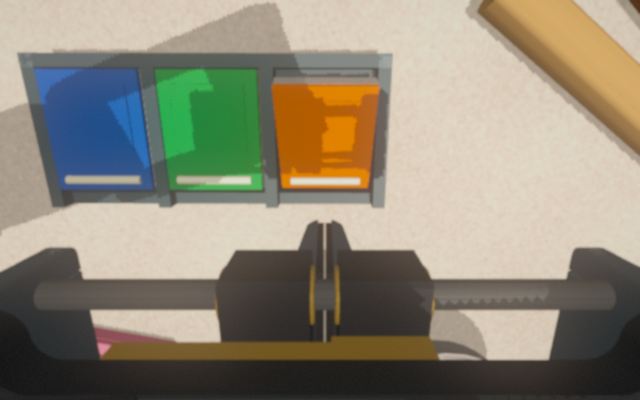

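View pics/si3.png

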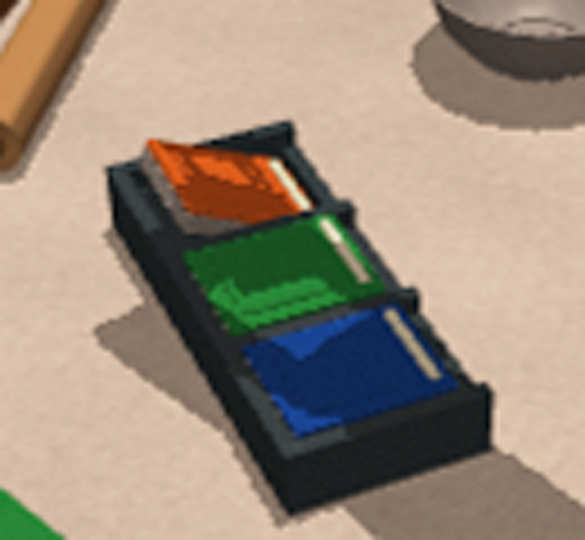

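With the robot clear, the orange tin stays tipped: its far end is up (side crop ~(165,160)) and its bar is sunk. The green and blue tins are level. Handing in.

```bash
python3 -c "
from cell import *
print(sign_off(),observe()['time'])"
```

```text
the job is handed in; nothing more can be done
the job is handed in; nothing more can be done
```

The orange tin is tipped up and stays that way, and the blue and green tins are still lying level. I pressed its white bar straight down with the closed fingers, from 58 mm to 42 mm height (about 16 mm). It went over by itself, and I lifted clear to 200 mm.

- **Outcome check:** the wrist and side pictures taken after release show the orange tin's +x end out of the block. I judged the tilt by eye and did not measure its angle.
- **Position check:** the scene and side cameras agreed on the bar position within about 3 mm. The wrist picture, taken before pressing, confirmed it to about 1 mm.
- **Limits:** wrist force read under 2 N at every reading I took, and the clock stood at 8.7 s at the last check before handing in.
- **Look-alikes:** the larger green tin and the purple and pink ones on the bench were not touched.

No check failed.

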